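# Fish the glazed bead out from under the drying shelf

### The arm

A 6-joint arm with a two-finger parallel gripper is mounted at the origin on the work surface. World frame = base frame: x ahead of the robot, y to its left, z up, the work surface at z = 0. Lengths are in m, angles in rad, forces in N, time in s.
With the tool pointing down it reaches from about 0.35 to 0.975 m from the base axis. Payload 4.9 kg.
Tool frame: the origin (TCP) lies midway between the tips of the shut fingers; the grasp point (between the pads) lies 19 mm behind it; z points along the fingers, y is the line along which they close (so a half turn about z gives the same grasp; the last joint's range is limited). The gripper opens to 85 mm and grips with 20 to 120 N. Pads are 22 mm wide; open, the fingers measure 114 mm over their backs; the gripper's body (76 mm by 85 mm) begins 54 mm behind the grasp point. The pads swing forward as they close: fully open they stand 13 mm farther back than shut.
Start: joints at [-1.326, 0.053, 1.613, -0, 1.476, -0.119], TCP at [0.222, -0.584, 0.231] pointing down, gripper open.
Joint ranges: [-3.01, 3.01], [-1.01, 2.22], [0.06, 2.58], [-1.02, 4.17], [0.09, 2.62], [-3.14, 3.14]. Speed limits (rad/s): [2.57, 2.57, 3.14, 3.14, 3.14, 3.14].

### API

Orientations are given as a unit quaternion [w, x, y, z].
In Python, from plant import state, grab_frame, camera_info, job_done, spot_in, masks_of, pinpoint gives the robot as it stands.
- The arm moves only by the shell command python3 -m handwheel 'ROWS' [OPENING]. ROWS is JSON, a list that holds one entry, the list of rows, each a list of 6 numbers: the shift along the world's x, y, z in m, then the turn, a rotation vector about the world's x, y, z in degrees. In form: [[[tx, ty, tz, ax, ay, az], ...]]. A call has 1 to 20 rows; each row shifts and turns the commanded pose from where the row before left it; what a row does not reach is not made up. A row lasts 1/12 s, in which the tool goes at most 41.7 mm and 7.16 degrees, less where a joint would pass 70% of its speed; a pose out of reach is approached as far as the arm can. A call is refused whole if a number of a shift passes 0.0417 or a number of a turn 7.16, either way. A call with a gripper value outside its range is refused whole. OPENING is the opening, from 0 (shut) to 1 (fully open), set as the call begins (- or left out, the last holds). The fingers move at their own pace and stop on an object; the grip force is fixed at half the most. Time passes only in rows, so rows that do not move let the fingers close. It gives the time, the measured TCP pose, the force, the opening and the grip force at its end, in the units of the state.
- state(): the state, without advancing time (a new reading comes with each control period).
- grab_frame(name): name is "scene" or "top" or "wrist"; returns (picture, depth): 480x640x3 uint8, blue, green, red; 480x640 float32, m along the optical axis (not along the pixel's ray), 0 where there is no reading.
- camera_info(name): a dict with "fx", "fy", "cx", "cy" (pixels), "T" (4x4, takes a point from camera to world coordinates). Camera axes: x right, y up, looking along -z (the intrinsics and any distortion apply to the point x, -y, -z); pixel columns grow to the right and rows downward; lengths in m; the calibration is good to about 2 mm. A picture is of the moment at which its call begins: read the wrist's pose just before it. camera_info takes no time and is no camera call; for the wrist camera it gives the pose at the moment of the call.
- job_done(): hands the job in; it is judged then, once.
Trained networks look in the newest picture that a camera, given by its name, has taken for a name from the list of things; names that differ only in an ending like _2 or _b are one class to them, and where a whole thing is asked for, a point or a joint stands for the part that bears it (a point fixed in the world has none). Each returns a list of dicts, best first, with "conf" (0 to 1); they miss things now and then, are a little off and sometimes report something else, mostly with a low value. They report only what shows in the picture. A call takes as long as a camera call.
- spot_in(camera, thing): "box" ([left, top, width, height] in pixels, round what is visible of it).
- masks_of(camera, thing): "region" (480x640 bool, what is visible of it) and "box" ([left, top, width, height] in pixels, round what is visible of it).
- pinpoint(camera, thing): "position" ([column, row] in pixels: a listed point, or the origin of a listed thing).
The state is a dict: "time": time; "joint_pos": joint angles; "joint_vel": joint speeds; "joint_efforts": joint torques, N m; "tool_pos": TCP position; "tool_rot": TCP orientation; "contact_force": force on the tool from outside, world axes, zero at the start; "ft_torque": the same for the moment, N m; "gripper_width": opening from 0.0 (shut) to 1.0 (fully open); "grasp_force": force on a finger pad.
Only numpy, scipy, OpenCV 4.12 (cv2) and the standard library are available. Lean on these libraries where they do the work, as an engineer would, in place of code of your own. Each camera call takes 0.05 s, during which the arm holds its last target. There are 200 camera calls.

### The job

The blue glazed bead has rolled under the low slatted drying shelf: pick up the hooked flat probe from the cork mat and use it to drag the bead right out through the shelf's open side, then lay the probe back flat along the mat. Then set the bead gently in the terracotta dish, without dropping it; leave the two pots on the shelf and the cork undisturbed.

Things in the scene. Friction and masses are not known exactly. Their poses are not given: they have to be found in the camera images.
- shelf: Fixed low wooden drying shelf, 320 (x) x 170 (y) x 55 mm high; origin: centre of its underside, z up. Top 10 mm thick, 45 mm clear below: from the -y edge three 12 mm slats along x with 27 mm gaps to see through, at the back a 52 mm board. Open only along its -y edge (y = -85 mm; inside, x from -145 to 145); boards close its x ends, a 20 mm high rail its back (inner face y = 73 mm).
- shelf_mouth (a point): Middle of the shelf's open edge, at table height: 85 mm from the shelf's origin along its -y. Same axes as the shelf.
- bead: Blue glazed ceramic bead, a flat disc 30 mm in diameter and 14 mm thick with a small dark bore seen on its faces, 22 g, loose. Lies flat on the table under the shelf, its centre 45 to 105 mm inside the open edge and at shelf x from -85 to 40 mm. Origin: centre of its underside, z up.
- probe: Hooked flat probe, 120 g, on the cork mat. Dark handle 80 (x) x 22 (y) x 34 mm high; origin: middle of the handle's underside, z up. Along +x runs a white flat blade 24 wide (y -12 to 12), 8 thick, flush with the underside, to x = 200 mm; it ends in a toe turned to +y: x 182 to 200, y out to 46 mm, 8 thick. Grip the handle across its 22 mm, from above.
- mat: Fixed cork mat, 340 (x) x 120 (y) x 4 mm thick. Origin: centre of its underside, on the table. The probe starts on it, blade along the mat's +x, and fits on it whole.
- dish: Loose round terracotta dish, 400 g, 26 mm high, outer diameter 130 mm at the rim and 116 at the foot, wall 4 mm, flat floor 6 mm thick. Origin: centre of its underside.
- dish_in (a point): Centre of the dish's inner floor, 6 mm above the table.
- pot_red: Small open terracotta pot, 52 mm wide, 60 mm high, standing loose at the back of the shelf's top, 120 g; origin at its underside. Not to be disturbed.
- pot_white: Small open white pot, 56 mm wide, 45 mm high, standing loose at the back of the shelf's top, 120 g; origin at its underside. Not to be disturbed.
- cork: Loose upright cork, 28 mm in diameter, 36 mm high, 12 g, beyond the dish; origin at its underside. Not to be disturbed.

How it is judged:
By the outcome, as a careful person would: the job done as asked, in the order asked, and still so for the second after the job is handed in, with the robot touching nothing.
It also fails if it takes over 58 s, if anything falls off the work surface, if the arm or the gripper's body presses on something with over 40 N, if the wrist force passes 120 N, or if a joint passes its speed limit or range.

## Working session

There is one attempt and no reset: what is moved stays moved. The work goes in short steps, Python scripts to look and compute and a shell command to move; the robot and the scene stay as the last step left them, time stands still between calls to the robot, and variables do not carry over. Pictures are saved under pics/ and viewed, at most 10 in all, crops included, and the job is handed in when it is done.

```bash
mkdir -p pics; ls; cat > h.py <<'E'
import numpy as np,cv2
from plant import *
def ray(cam,px,z,ci=None):
    ci=ci or camera_info(cam);T=np.array(ci["T"])
    d=T[:3,:3]@np.array([(px[0]-ci["cx"])/ci["fx"],-(px[1]-ci["cy"])/ci["fy"],-1.])
    o=T[:3,3];return o+d*(z-o[2])/d[2]
E
python3 - <<'E'
from h import *
a,_=grab_frame("top");b,_=grab_frame("scene")
cv2.imwrite("pics/top.png",a);cv2.imwrite("pics/scene.png",b)
Z=dict(shelf=0,shelf_mouth=0,bead=0,probe=.004,mat=0,dish=0,dish_in=.006,pot_red=.055,pot_white=.055,cork=0)
print({k:v for k,v in camera_info("top").items() if k!="T"})
for c in("top","scene"):
  for n,z in Z.items():
    r=pinpoint(c,n)
    for q in r[:1]: print(c,n,round(q["conf"],2),np.round(q["position"]),np.round(ray(c,q["position"],z),4))
s=state();print(s["time"],s["tool_pos"],s["tool_rot"])
E
```

```text
pics
{'fx': 468.0834725462917, 'fy': 468.0834725462917, 'cx': 322.33106185506176, 'cy': 235.17978324805418}
top shelf 0.87 [199. 267.] [0.537  0.2719 0.    ]
top shelf_mouth 0.34 [197. 265.] [0.5422 0.276  0.    ]
top bead 0.43 [197. 265.] [0.5417 0.2762 0.    ]
top probe 0.32 [161. 284.] [0.4998 0.3563 0.004 ]
top mat 0.71 [472. 248.] [ 0.5701 -0.3625  0.    ]
top dish 0.97 [403. 262.] [ 0.5393 -0.2012  0.    ]
top dish_in 0.65 [402. 268.] [ 0.5248 -0.1976  0.006 ]
top pot_red 0.79 [162. 284.] [0.4952 0.3371 0.055 ]
top pot_white 0.93 [168. 241.] [0.5909 0.3269 0.055 ]
top cork 0.63 [396. 201.] [ 0.6846 -0.1911  0.    ]
scene shelf 0.6 [489. 270.] [0.5404 0.2782 0.    ]
scene shelf_mouth 0.5 [488. 267.] [0.5329 0.278  0.    ]
scene bead 0.53 [470. 266.] [0.5376 0.2443 0.    ]
scene probe 0.71 [171. 201.] [ 0.4848 -0.368   0.004 ]
scene mat 0.65 [155. 239.] [ 0.5801 -0.367   0.    ]
scene dish 0.88 [244. 233.] [ 0.5361 -0.1982  0.    ]
scene dish_in 0.77 [244. 230.] [ 0.5331 -0.1986  0.006 ]
scene pot_red 0.65 [533. 236.] [0.4876 0.3441 0.055 ]
scene pot_white 0.69 [535. 281.] [0.5855 0.3361 0.055 ]
scene cork 0.66 [231. 304.] [ 0.6899 -0.1781  0.    ]
1.1 [ 0.2224064  -0.58406525  0.231289  ] [-1.38499986e-05  9.83499906e-01  1.80908639e-01  9.64388325e-06]
```

View pics/top.png

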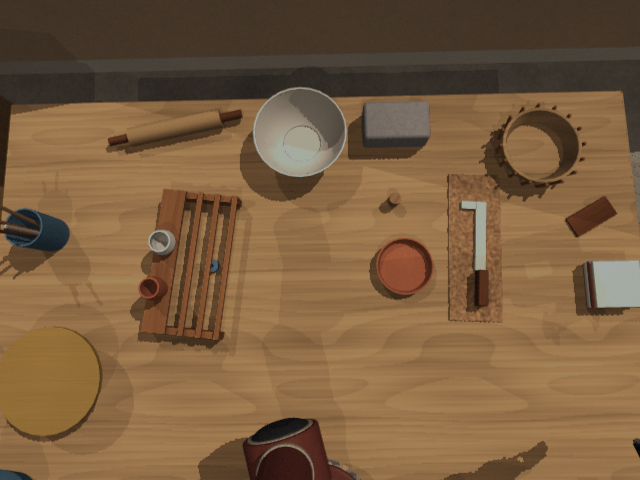

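View pics/scene.png

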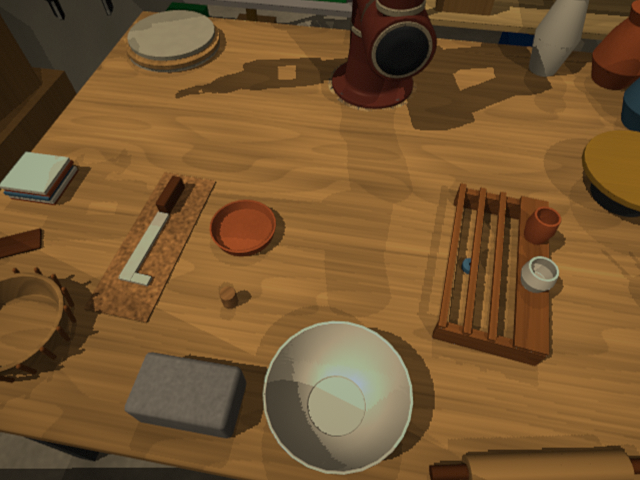

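The top view shows the probe (handle (482,288), blade running up, toe to the left at (470,205)). The shelf's open side faces right (edge ~(237,197)–(218,338)), and the bead is at (214,267). The dish is at (405,267) and the cork at (393,202). The scene view agrees, with the bead at (467,265).

```bash
python3 - <<'E'
from h import *
a=cv2.imread("pics/top.png").astype(int);b=cv2.imread("pics/scene.png").astype(int)
ct=camera_info("top");cs=camera_info("scene")
w=np.zeros((480,640),bool);w[170:325,445:505]=1
wh=w&(a.min(2)>120)
ys,xs=np.nonzero(wh)
P=np.array([ray("top",p,.012,ct)[:2] for p in zip(xs,ys)],np.float32)
# blade: pixels away from toe
bl=P[P[:,0]<P[:,0].max()-.03]
vx,vy,x0,y0=cv2.fitLine(bl,cv2.DIST_L2,0,.01,.01).ravel()
u=np.array([vx,vy])*np.sign(vx);yaw=np.degrees(np.arctan2(u[1],u[0]))
c=np.median(bl,0);tip=np.percentile(P@u,99.5);n=np.array([-u[1],u[0]])
org=u*(tip-.2)+n*np.median(bl@n)
print("probe yaw",yaw,"origin",org,"toe y out",np.percentile(P@n,99.5)-np.median(bl@n),"len",tip-np.percentile(P@u,.5))
print("tip",u*tip+n*np.median(bl@n))
print("corners",[np.round(ray("top",p,.055,ct)[:2],3) for p in[(164,191),(240,199),(219,339),(141,332)]])
for nme,im,ci in(("top",a,ct),("scene",b,cs)):
  m=(im[:,:,0]>im[:,:,2]+25)
  k=np.zeros_like(m)
  if nme=="top":k[240:290,180:240]=1
  else:k[240:290,445:490]=1
  ys,xs=np.nonzero(m&k)
  print(nme,len(xs),[np.round(ray(nme,p,.012,ci)[:2],3) for p in[(xs.mean(),ys.mean()),(xs.min(),ys.mean()),(xs.max(),ys.mean()),(xs.mean(),ys.min()),(xs.mean(),ys.max())]])
C=np.vstack([cv2.resize(x.astype(np.uint8),None,fx=s,fy=s,interpolation=cv2.INTER_CUBIC) for x,s in((a[180:350,130:250],3),)])
D=cv2.resize(b[180:365,430:570].astype(np.uint8),None,fx=3,fy=3,interpolation=cv2.INTER_CUBIC)
H=max(C.shape[0],D.shape[0]);f=np.zeros((H,C.shape[1]+D.shape[1],3),np.uint8);f[:C.shape[0],:C.shape[1]]=C;f[:D.shape[0],C.shape[1]:]=D
cv2.imwrite("pics/crop.png",f);print(f.shape)
E
```

```text
probe yaw -4.2855067 origin [ 0.4764514 -0.3704898] toe y out 0.042630494 len 0.15625292
tip [ 0.67589223 -0.3854351 ]
corners [array([0.706, 0.339]), array([0.684, 0.167]), array([0.376, 0.209]), array([0.393, 0.379])]
top 54 [array([0.538, 0.233]), array([0.538, 0.24 ]), array([0.538, 0.226]), array([0.551, 0.233]), array([0.526, 0.232])]
scene 69 [array([0.543, 0.234]), array([0.544, 0.228]), array([0.541, 0.241]), array([0.53 , 0.234]), array([0.559, 0.234])]
(555, 780, 3)
```

View pics/crop.png

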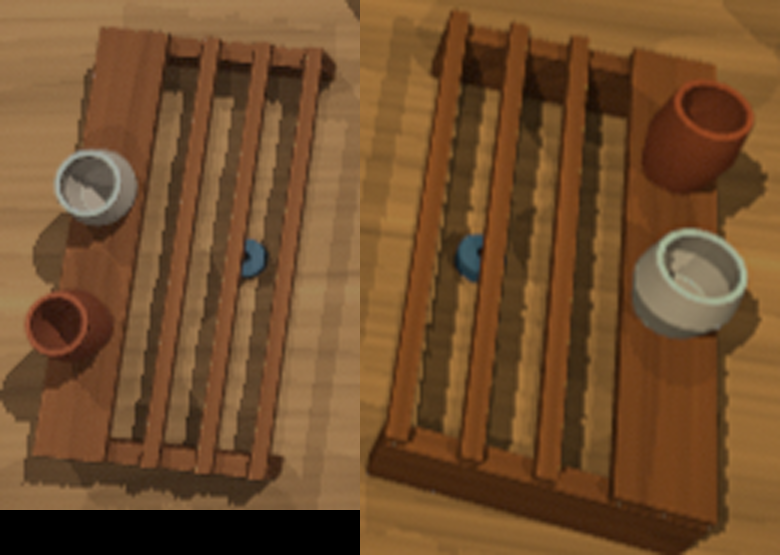

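The crop shows the bead's bore at about (213,266) in the top picture, half hidden under the second slat, which puts it at (0.541,0.242). The shelf is centred at (0.540,0.2735) with a yaw of −7.5°. I'll move above the probe handle.

```bash
python3 -m handwheel '[[[0.0256,0.0214,-0.008,0,0,-2.5],[0.0256,0.0214,-0.008,0,0,-2.5],[0.0256,0.0214,-0.008,0,0,-2.5],[0.0256,0.0214,-0.008,0,0,-2.5],[0.0256,0.0214,-0.008,0,0,-2.5],[0.0256,0.0214,-0.008,0,0,-2.5],[0.0256,0.0214,-0.008,0,0,-2.5],[0.0256,0.0214,-0.008,0,0,-2.5],[0.0256,0.0214,-0.008,0,0,-2.5],[0.0256,0.0214,-0.008,0,0,-2.5],[0,0,0,0,0,0],[0,0,0,0,0,0]]]' 1
python3 - <<'E'
from h import *
ci=camera_info("wrist");a,d=grab_frame("wrist");cv2.imwrite("pics/w1.png",a)
ci=camera_info("wrist")
m=masks_of("wrist","probe")
if m:
  r=m[0]["region"];T=np.array(ci["T"]);ys,xs=np.nonzero(r&(d>0));z=d[ys,xs]
  X=np.c_[(xs-ci["cx"])/ci["fx"]*z,-(ys-ci["cy"])/ci["fy"]*z,-z]@T[:3,:3].T+T[:3,3]
  print(m[0]["conf"],m[0]["box"],np.percentile(X[:,2],[1,25,50,75,99]))
  h=X[(X[:,2]>.033)&(X[:,2]<.043),:2].astype(np.float32);print("handle",len(h),cv2.minAreaRect(h))
  b=X[(X[:,2]>.009)&(X[:,2]<.016),:2].astype(np.float32);print("blade",len(b),cv2.minAreaRect(b))
for t in("probe","mat"):
  print(t,[(q["conf"],ray("wrist",q["position"],.004,ci)) for q in pinpoint("wrist",t)[:1]])
s=state();print(s["time"],s["tool_pos"])
E
```

```text
time: 2.1
tool_pos: [0.4791, -0.3687, 0.1505]
tool_rot: [-0.0, 0.999, -0.035, -0.001]
contact_force: [-0.1, -0.7, 0.5]
gripper_width: 0.998
grasp_force: 0.0
0.93 [296.8, 3.2, 45.3, 299.1] [0.01005344 0.01152392 0.01242893 0.03710477 0.03879747]
handle 4454 ((0.4802943468093872, -0.3711807131767273), (0.021991753950715065, 0.07925835996866226), 85.27652740478516)
blade 6777 ((0.56819748878479, -0.3785964250564575), (0.024037087336182594, 0.1008027195930481), 85.25406646728516)
probe [(0.93, array([ 0.47904523, -0.36921921,  0.004     ]))]
mat [(0.75, array([ 0.57609583, -0.36777497,  0.004     ]))]
2.3 [ 0.47780875 -0.37119663  0.15191784]
```

View pics/w1.png

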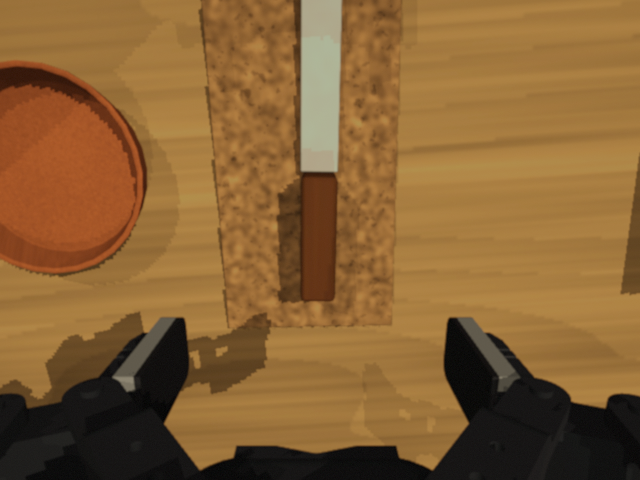

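The wrist view shows the handle at (319,237), midway between the fingers. Measured handle centre is (0.480,−0.371) with yaw −4.7°. I'll descend and grip.

```bash
python3 -m handwheel '[[[0.002,-0.001,-0.035,0,0,-0.6],[0,0,-0.035,0,0,0],[0,0,-0.035,0,0,0],[0,0,-0.02,0,0,0],[0,0,-0.015,0,0,0],[0,0,0,0,0,0]]]' 1
python3 -m handwheel '[[[0,0,0,0,0,0],[0,0,0,0,0,0],[0,0,0,0,0,0],[0,0,0,0,0,0],[0,0,0,0,0,0],[0,0,0,0,0,0],[0,0,0,0,0,0],[0,0,0,0,0,0]]]' 0
```

```text
time: 2.8
tool_pos: [0.4772, -0.37, 0.0073]
tool_rot: [-0.002, 0.999, -0.042, -0.003]
contact_force: [-1.2, -0.4, -1.5]
gripper_width: 1.0
grasp_force: 0.0
time: 3.47
tool_pos: [0.4813, -0.3719, 0.0129]
tool_rot: [0.001, 0.999, -0.041, 0.001]
contact_force: [-0.7, -0.7, 5.6]
gripper_width: 0.247
grasp_force: 60.0
```

```bash
python3 -m handwheel '[[[0,0,0.02,0,0,0],[0,0,0.03,0,0,0],[0,0,0.04,0,0,0],[0.0076,0.0255,0,0,0,6.7],[0.0076,0.0255,0,0,0,6.7],[0.0076,0.0255,0,0,0,6.7],[0.0076,0.0255,0,0,0,6.7],[0.0076,0.0255,0,0,0,6.7],[0.0076,0.0255,0,0,0,6.7],[0.0076,0.0255,0,0,0,6.7],[0.0076,0.0255,0,0,0,6.7],[0.0076,0.0255,0,0,0,6.7],[0.0076,0.0255,0,0,0,6.7],[0.0076,0.0255,0,0,0,6.7],[0.0076,0.0255,0,0,0,6.7],[0.0076,0.0255,0,0,0,6.7],[0,0,0,0,0,0],[0,0,0,0,0,0]]]'
python3 -m handwheel '[[[0,0,-0.03,0,0,0],[0,0,-0.03,0,0,0],[0,0,-0.02,0,0,0],[0,0,0,0,0,0],[0,0,0,0,0,0]]]'
cat > pm.py <<'E'
from h import *
import sys
ci=camera_info("top");a,d=grab_frame("top");cv2.imwrite(sys.argv[1],a)
T=np.array(ci["T"]);ys,xs=np.nonzero(d>0);z=d[ys,xs]
X=np.c_[(xs-ci["cx"])/ci["fx"]*z,-(ys-ci["cy"])/ci["fy"]*z,-z]@T[:3,:3].T+T[:3,3]
c=a[ys,xs].astype(int);k=(c.min(1)>105)&(c.max(1)-c.min(1)<60)&(X[:,0]>.42)&(X[:,0]<.68)&(X[:,1]>-.1)&(X[:,1]<.3)&(X[:,2]<.04)
B=X[k];print("white",len(B))
if len(B)>20:
  vx,vy,x0,y0=cv2.fitLine(B[B[:,1]<B[:,1].max()-.03][:,:2].astype(np.float32),cv2.DIST_L2,0,.01,.01).ravel()
  print("yaw",np.degrees(np.arctan2(vy,vx)),"pt",x0,y0,"tip y",B[:,1].max(),"x",B[:,0].min(),B[:,0].max())
  for lo in np.arange(B[:,1].min(),B[:,1].max(),.03):
    q=B[(B[:,1]>=lo)&(B[:,1]<lo+.03)];
    if len(q): print(round(lo,3),np.round(np.median(q,0),4))
s=state();print(s["time"],s["tool_pos"],s["tool_rot"],s["contact_force"],s["gripper_width"])
E
python3 pm.py pics/t2.png
```

```text
time: 4.97
tool_pos: [0.5788, -0.0383, 0.1005]
tool_rot: [-0.0, 0.752, 0.659, -0.001]
contact_force: [0.5, 0.3, -1.1]
gripper_width: 0.243
grasp_force: 59.1
time: 5.38
tool_pos: [0.5775, -0.0401, 0.0198]
tool_rot: [-0.001, 0.753, 0.658, -0.001]
contact_force: [0.5, 0.1, -0.9]
gripper_width: 0.245
grasp_force: 59.1
white 602
yaw 81.38846 pt 0.5942877 0.08969512 tip y 0.15977520417455482 x 0.5557286973958154 0.6169448316153179
0.016 [0.5801 0.0174 0.0186]
0.046 [0.5913 0.0644 0.0192]
0.076 [0.594  0.0918 0.0191]
0.106 [0.5985 0.1217 0.0185]
0.136 [0.5855 0.1477 0.0193]
5.4333 [ 0.57924837 -0.04034414  0.02172067] [ 7.31391992e-05  7.53210257e-01  6.57779827e-01 -4.51484292e-05] [ 0.68410196  0.92343852 -0.00770107] 0.24751965833781273
```

View pics/t2.png

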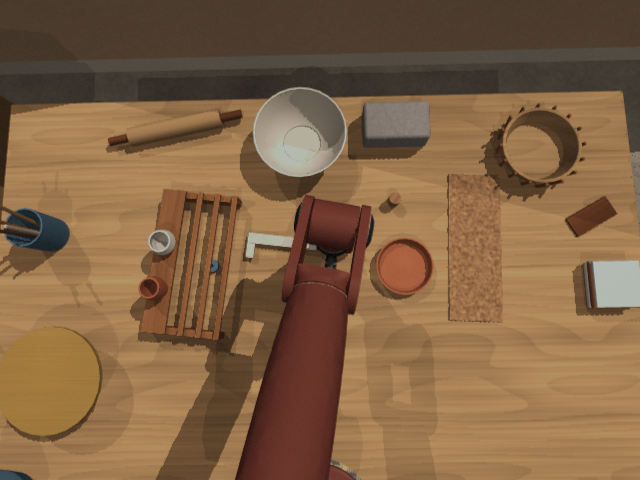

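The picture shows the blade level and clear of the shelf, with the toe at (250,247) and the bead at (214,267). I'll lower, insert past the bead, then move sideways.

```bash
python3 -m handwheel '[[[0,0,-0.009,0,0,0],[0,0,0,0,0,0],[0.0025,0.0193,0,0,0,0],[0.0025,0.0193,0,0,0,0],[0.0025,0.0193,0,0,0,0],[0.0025,0.0193,0,0,0,0],[0.0026,0.0193,0,0,0,0],[0.0026,0.0193,0,0,0,0],[0,0,0,0,0,0],[0,0,0,0,0,0]]]'
python3 -c "
from h import *
a,d=grab_frame('top');cv2.imwrite('pics/t3.png',cv2.resize(a[180:350,130:390],None,fx=3,fy=3,interpolation=cv2.INTER_CUBIC))"
```

```text
time: 6.27
tool_pos: [0.5951, 0.0769, 0.0133]
tool_rot: [0.001, 0.752, 0.659, 0.0]
contact_force: [0.5, -0.3, -0.7]
gripper_width: 0.247
grasp_force: 59.2
```

View pics/t3.png

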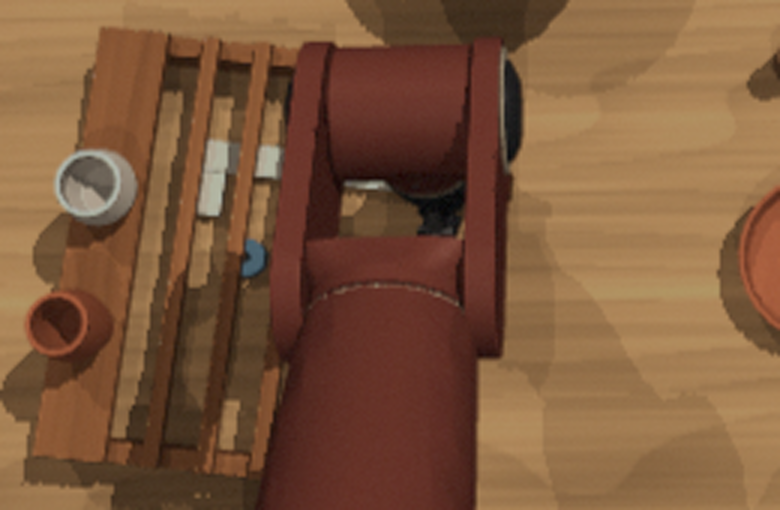

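The toe sits beyond the bead (inner edge ~(222,215), bead ~(246,257)) with about 6 mm to spare. Now I'll shift sideways and drag.

```bash
python3 -m handwheel '[[[-0.0091,0.0012,0,0,0,0],[-0.0091,0.0012,0,0,0,0],[-0.0091,0.0012,0,0,0,0],[-0.0091,0.0012,0,0,0,0],[-0.0091,0.0012,0,0,0,0],[0,0,0,0,0,0],[-0.0004,-0.003,0,0,0,0],[-0.0008,-0.006,0,0,0,0],[-0.0008,-0.006,0,0,0,0],[-0.0008,-0.006,0,0,0,0],[-0.0008,-0.006,0,0,0,0],[-0.0008,-0.006,0,0,0,0],[-0.0008,-0.006,0,0,0,0]]]'
python3 -c "
from h import *
a,d=grab_frame('scene');cv2.imwrite('pics/s4.png',cv2.resize(a[160:360,330:580],None,fx=3,fy=3,interpolation=cv2.INTER_CUBIC))"
```

```text
time: 7.4
tool_pos: [0.5437, 0.0424, 0.0123]
tool_rot: [0.0, 0.753, 0.658, 0.0]
contact_force: [-0.3, 0.5, -1.7]
gripper_width: 0.243
grasp_force: 59.1
```

View pics/s4.png

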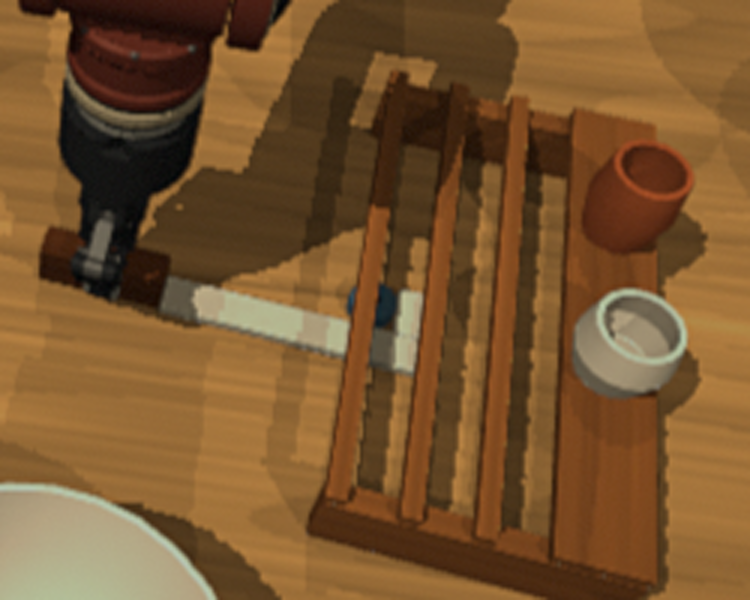

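The scene crop shows the bead (370,303) hooked by the toe and coming out under the front slat. I'll pull it fully clear, back off and lift.

```bash
python3 -m handwheel '[[[-0.001,-0.008,0,0,0,0],[-0.001,-0.008,0,0,0,0],[-0.001,-0.008,0,0,0,0],[-0.001,-0.008,0,0,0,0],[-0.001,-0.008,0,0,0,0],[-0.001,-0.008,0,0,0,0],[-0.001,-0.008,0,0,0,0],[-0.001,-0.008,0,0,0,0],[-0.001,-0.008,0,0,0,0],[-0.001,-0.008,0,0,0,0],[-0.001,-0.007,0,0,0,0],[-0.0007,-0.005,0,0,0,0],[-0.0004,-0.003,0,0,0,0],[-0.0002,-0.0015,0,0,0,0],[0,0,0,0,0,0],[0.0005,0.004,0,0,0,0],[0.0005,0.003,0,0,0,0],[0,0,0,0,0,0]]]'
python3 -c "
from h import *
a,d=grab_frame('top');ci=camera_info('top');b=a.astype(int)
k=np.zeros((480,640),bool);k[220:320,200:330]=1
ys,xs=np.nonzero(k&(b[:,:,0]>b[:,:,2]+25));print(len(xs),xs.min(),xs.max(),ys.min(),ys.max(),ray('top',(xs.mean(),ys.mean()),.011))
cv2.imwrite('pics/t5.png',cv2.resize(a[180:350,130:390],None,fx=3,fy=3,interpolation=cv2.INTER_CUBIC))"
```

```text
time: 8.95
tool_pos: [0.5324, -0.0454, 0.0122]
tool_rot: [-0.0, 0.752, 0.659, 0.0]
contact_force: [-0.1, -0.3, -1.3]
gripper_width: 0.247
grasp_force: 59.1
101 261 272 266 278 [0.52150263 0.11261275 0.011     ]
```

View pics/t5.png

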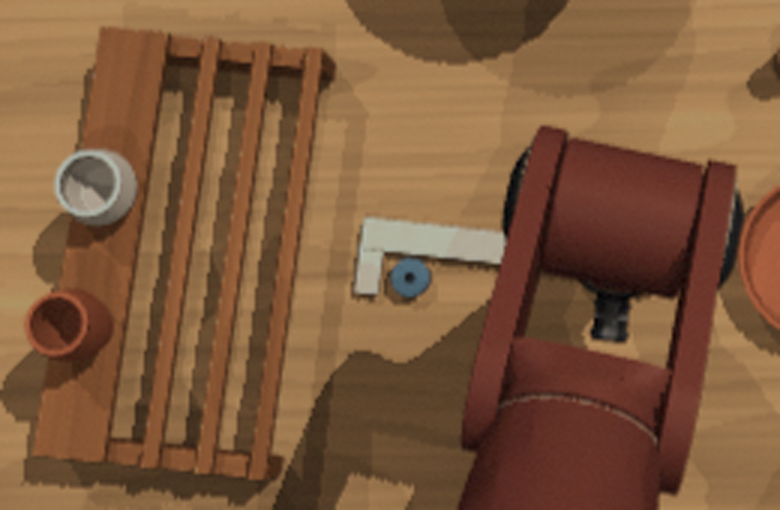

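The bead is out at (410,278) in the crop, world (0.5215,0.1126), about 75 mm clear of the shelf. Now I'll lift the probe and take it back to the mat.

```bash
python3 -m handwheel '[[[0,0,0.02,0,0,0],[0,0,0.03,0,0,0],[0,0,0.04,0,0,0],[-0.004,-0.025,0,0,0,-6.3],[-0.004,-0.025,0,0,0,-6.3],[-0.004,-0.025,0,0,0,-6.3],[-0.004,-0.025,0,0,0,-6.3],[-0.004,-0.025,0,0,0,-6.3],[-0.004,-0.025,0,0,0,-6.3],[-0.004,-0.025,0,0,0,-6.3],[-0.004,-0.025,0,0,0,-6.3],[-0.004,-0.025,0,0,0,-6.3],[-0.004,-0.025,0,0,0,-6.3],[-0.004,-0.025,0,0,0,-6.3],[-0.004,-0.025,0,0,0,-6.3],[-0.004,-0.025,0,0,0,-6.3],[0,0,0,0,0,0],[0,0,0,0,0,0]]]'
python3 -m handwheel '[[[0,0,-0.03,0,0,0],[0,0,-0.03,0,0,0],[0,0,-0.02,0,0,0],[0,0,-0.005,0,0,0],[0,0,-0.005,0,0,0],[0,0,0,0,0,0],[0,0,0,0,0,0]]]'
```

```text
time: 10.5
tool_pos: [0.4801, -0.372, 0.1022]
tool_rot: [-0.0, 1.0, 0.004, -0.0]
contact_force: [-0.5, 0.9, -0.9]
gripper_width: 0.246
grasp_force: 59.2
time: 11.08
tool_pos: [0.4813, -0.371, 0.0136]
tool_rot: [0.001, 1.0, 0.005, 0.001]
contact_force: [0.7, 0.6, -0.6]
gripper_width: 0.246
grasp_force: 59.3
```

```bash
python3 -m handwheel '[[[0,0,-0.001,0,0,0],[0,0,0,0,0,0],[0,0,0,0,0,0]]]'
python3 -m handwheel '[[[0,0,-0.0006,0,0,0],[0,0,0,0,0,0],[0,0,0,0,0,0]]]'
```

```text
time: 11.33
tool_pos: [0.4814, -0.3713, 0.0129]
tool_rot: [0.0, 1.0, 0.004, 0.001]
contact_force: [-0.8, 2.9, 6.5]
gripper_width: 0.246
grasp_force: 60.2
time: 11.58
tool_pos: [0.4814, -0.3713, 0.0129]
tool_rot: [0.0, 1.0, 0.004, 0.001]
contact_force: [-2.3, 4.7, 8.9]
gripper_width: 0.244
grasp_force: 60.7
```

```bash
python3 -m handwheel '[[[0,0,0,0,0,0],[0,0,0,0,0,0],[0,0,0,0,0,0],[0,0,0,0,0,0],[0,0,0,0,0,0],[0,0,0,0,0,0],[0,0,0.015,0,0,0],[0,0,0.035,0,0,0],[0,0,0.04,0,0,0],[0,0,0.04,0,0,0]]]' 1
python3 -m handwheel '[[[0.0031,0.035,0,0,0,6.4],[0.0031,0.035,0,0,0,6.4],[0.0031,0.035,0,0,0,6.4],[0.0031,0.035,0,0,0,6.4],[0.0031,0.035,0,0,0,6.4],[0.0031,0.035,0,0,0,6.4],[0.0031,0.035,0,0,0,6.4],[0.0031,0.035,0,0,0,6.4],[0.0031,0.035,0,0,0,6.4],[0.0031,0.035,0,0,0,6.4],[0.0031,0.035,0,0,0,6.4],[0.0031,0.035,0,0,0,6.4],[0.0031,0.035,0,0,0,6.4],[0,0.025,0,0,0,0],[0,0,0,0,0,0],[0,0,0,0,0,0]]]'
python3 - <<'E'
from h import *
t,_=grab_frame("top");cv2.imwrite("pics/t6.png",t)
a,d=grab_frame("wrist");ci=camera_info("wrist");cv2.imwrite("pics/w6.png",a)
m=masks_of("wrist","bead")[0];r=m["region"];ys,xs=np.nonzero(r)
(c,rad)=cv2.minEnclosingCircle(np.c_[xs,ys].astype(np.float32))
print(m["conf"],c,rad,ray("wrist",c,.012,ci),[(q["conf"],ray("wrist",q["position"],0,ci)) for q in pinpoint("wrist","bead")])
q=[state() for _ in range(1)][0];print(q["time"],q["tool_pos"])
for n,z in(("dish",0),("dish_in",.006)):
  for p in pinpoint("top",n)[:1]: print(n,p["conf"],ray("top",p["position"],z))
m=masks_of("top","dish")[0];M=m["region"].astype(np.uint8);ys,xs=np.nonzero(M);c,rad=cv2.minEnclosingCircle(np.c_[xs,ys].astype(np.float32));print("dish rim",c,rad,ray("top",c,.026))
cv2.imwrite("pics/v6.png",np.hstack([cv2.resize(a,(400,300)),cv2.resize(t,(400,300))]))
E
```

```text
time: 12.42
tool_pos: [0.4796, -0.3706, 0.1409]
tool_rot: [-0.001, 1.0, 0.004, -0.001]
contact_force: [1.0, -0.7, 0.4]
gripper_width: 0.999
grasp_force: 0.0
time: 13.75
tool_pos: [0.5205, 0.1097, 0.1405]
tool_rot: [0.0, 0.744, 0.668, -0.0]
contact_force: [0.1, 0.0, -0.2]
gripper_width: 1.0
grasp_force: 0.0
0.97 (317.0, 226.5) 23.711910247802734 [0.52344495 0.11376747 0.012     ] [(0.8, array([0.52460349, 0.11297551, 0.        ]))]
13.95 [0.52071206 0.10763482 0.14060252]
dish 0.65 [ 0.53467232 -0.20055916  0.        ]
dish_in 0.56 [ 0.52860718 -0.20122899  0.006     ]
dish rim (404.9388122558594, 265.3437194824219) 29.290376663208008 [ 0.5299658  -0.20191149  0.026     ]
```

View pics/v6.png

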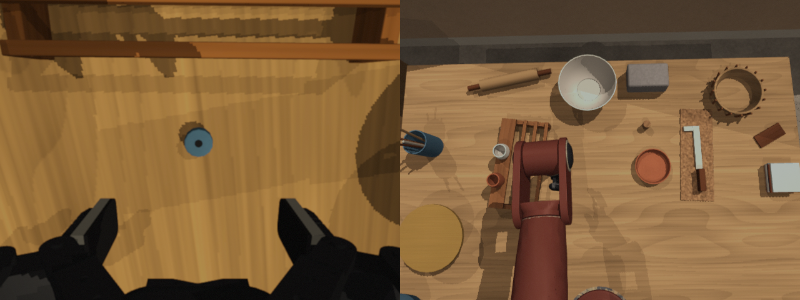

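The wrist view shows the bead at (198,142) in the half-scale picture, centred between the fingers. The top view shows the probe lying straight along the mat. Now I'll grasp the bead.

```bash
python3 -m handwheel '[[[0.002,0.0045,-0.035,0,0,0],[0,0,-0.035,0,0,0],[0,0,-0.035,0,0,0],[0,0,-0.02,0,0,0],[0,0,-0.0132,0,0,0],[0,0,0,0,0,0],[0,0,0,0,0,0]]]' 1
python3 -m handwheel '[[[0,0,0,0,0,0],[0,0,0,0,0,0],[0,0,0,0,0,0],[0,0,0,0,0,0],[0,0,0,0,0,0],[0,0,0,0,0,0],[0,0,0,0,0,0],[0,0,0,0,0,0]]]' 0
```

```text
time: 14.68
tool_pos: [0.5222, 0.1127, 0.002]
tool_rot: [-0.001, 0.746, 0.667, -0.001]
contact_force: [0.3, -0.5, 0.5]
gripper_width: 0.998
grasp_force: 0.0
time: 15.35
tool_pos: [0.5238, 0.1133, 0.0039]
tool_rot: [0.001, 0.745, 0.667, 0.001]
contact_force: [0.1, 0.2, 5.6]
gripper_width: 0.316
grasp_force: 59.1
```

```bash
python3 -m handwheel '[[[0,0,0.01,0,0,0],[0,0,0.03,0,0,0],[0,0,0.04,0,0,0],[0.001,-0.025,0,0,0,0],[0.001,-0.035,0,0,0,0],[0.001,-0.035,0,0,0,0],[0.001,-0.035,0,0,0,0],[0.001,-0.035,0,0,0,0],[0.001,-0.035,0,0,0,0],[0.001,-0.035,0,0,0,0],[0.001,-0.035,0,0,0,0],[0.001,-0.03,0,0,0,0],[0,-0.015,0,0,0,0],[0,0,0,0,0,0],[0,0,0,0,0,0]]]'
python3 - <<'E'
from h import *
a,d=grab_frame("scene");cv2.imwrite("pics/s7.png",cv2.resize(a[100:300,130:380],None,fx=3,fy=3,interpolation=cv2.INTER_CUBIC))
print([(round(q["conf"],2),q["box"]) for q in spot_in("scene","bead")])
E
```

```text
time: 16.6
tool_pos: [0.5314, -0.2017, 0.0824]
tool_rot: [-0.001, 0.746, 0.666, 0.0]
contact_force: [-0.6, -0.2, -0.4]
gripper_width: 0.319
grasp_force: 59.2
[(0.71, [207.7, 203.2, 69.1, 54.1])]
```

View pics/s7.png

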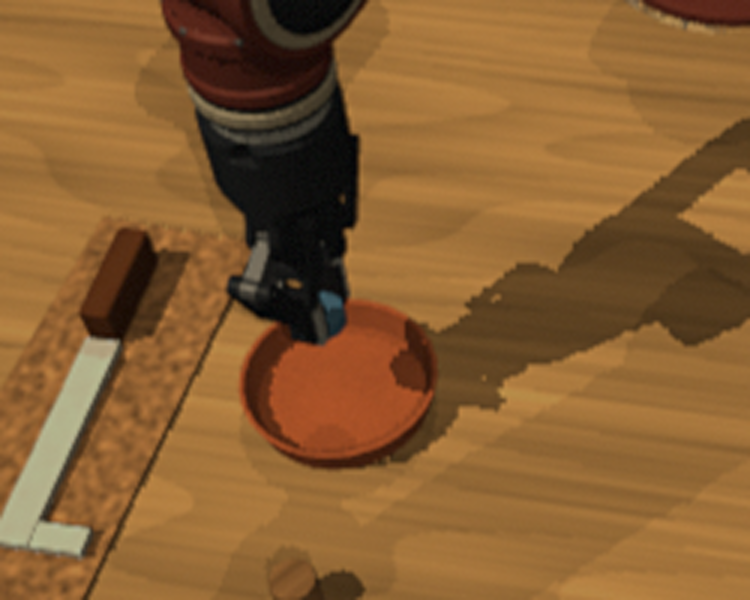

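The bead (328,310) is held flat between the fingers over the dish. I'll lower it and feel for the floor.

```bash
python3 -m handwheel '[[[0,0,-0.03,0,0,0],[0,0,-0.025,0,0,0],[0,0,-0.01,0,0,0],[0,0,-0.005,0,0,0],[0,0,-0.002,0,0,0],[0,0,0,0,0,0],[0,0,0,0,0,0]]]'
python3 -m handwheel '[[[0,0,-0.001,0,0,0],[0,0,-0.0005,0,0,0],[0,0,0,0,0,0],[0,0,0,0,0,0]]]'
```

```text
time: 17.28
tool_pos: [0.5328, -0.2021, 0.0119]
tool_rot: [0.001, 0.745, 0.667, 0.0]
contact_force: [-0.2, -0.3, 0.2]
gripper_width: 0.314
grasp_force: 59.1
time: 17.62
tool_pos: [0.5324, -0.2022, 0.0099]
tool_rot: [0.001, 0.745, 0.667, 0.0]
contact_force: [1.0, 0.4, 2.5]
gripper_width: 0.317
grasp_force: 59.3
```

```bash
python3 -m handwheel '[[[0,0,-0.0005,0,0,0],[0,0,0,0,0,0],[0,0,0,0,0,0]]]'
```

```text
time: 17.87
tool_pos: [0.5324, -0.2022, 0.0098]
tool_rot: [0.001, 0.745, 0.667, 0.0]
contact_force: [-1.8, 0.5, 5.6]
gripper_width: 0.314
grasp_force: 59.7
```

Contact. I'll release with a partial opening, rise and check.

```bash
python3 -m handwheel '[[[0,0,0,0,0,0],[0,0,0,0,0,0],[0,0,0,0,0,0],[0,0,0,0,0,0],[0,0,0,0,0,0],[0,0,0.005,0,0,0],[0,0,0.015,0,0,0],[0,0,0.03,0,0,0],[0,0,0.04,0,0,0],[0,0,0.04,0,0,0],[-0.03,0,0.01,0,0,0],[-0.04,0,0,0,0,0],[-0.04,0,0,0,0,0],[-0.04,0,0,0,0,0],[0,0,0,0,0,0],[0,0,0,0,0,0]]]' 0.55
python3 - <<'E'
from h import *
grab_frame("scene");Z=dict(bead=.006,dish=0,cork=0,probe=.004,pot_red=.055,pot_white=.055)
a,d=grab_frame("top")
for c in("scene","top"):
  for n,z in Z.items():
    for p in pinpoint(c,n)[:1]: print(c,n,round(p["conf"],2),np.round(p["position"]),ray(c,p["position"],z).round(3))
cc=a.astype(int);ys,xs=np.nonzero(cc[:,:,0]>cc[:,:,2]+25);k=(abs(xs-405)<40)&(abs(ys-265)<40);print(k.sum(),xs[k].mean(),ys[k].mean(),d[ys[k],xs[k]].mean(),ray("top",(xs[k].mean(),ys[k].mean()),.02))
E
```

```text
time: 19.2
tool_pos: [0.3802, -0.2015, 0.1484]
tool_rot: [0.001, 0.746, 0.666, 0.0]
contact_force: [-0.1, 0.1, -0.4]
gripper_width: 0.554
grasp_force: 0.0
scene bead 0.44 [243. 230.] [ 0.533 -0.2    0.006]
scene dish 0.56 [243. 234.] [ 0.537 -0.199  0.   ]
scene cork 0.74 [229. 302.] [ 0.686 -0.183  0.   ]
scene probe 0.89 [171. 202.] [ 0.486 -0.369  0.004]
scene pot_red 0.93 [536. 236.] [0.487 0.349 0.055]
scene pot_white 0.85 [532. 280.] [0.585 0.331 0.055]
top bead 0.6 [401. 262.] [ 0.541 -0.196  0.006]
top dish 0.94 [403. 265.] [ 0.533 -0.202  0.   ]
top cork 0.53 [394. 199.] [ 0.69  -0.188  0.   ]
top probe 0.84 [480. 287.] [ 0.48  -0.373  0.004]
top pot_red 0.9 [161. 285.] [0.493 0.338 0.055]
top pot_white 0.91 [167. 243.] [0.586 0.328 0.055]
99 404.45454545454544 265.1212121212121 1.0487059 [ 0.53099628 -0.20179886  0.02      ]
```

The bead is centred in the dish, the probe is on the mat, and the pots and cork are where they were.

```bash
python3 -c "
from plant import *
print(job_done())"
```

```text
the job is handed in; nothing more can be done
None
```

I dragged the bead out with the probe, laid the probe back flat on the mat, then set the bead in the middle of the dish. The pots and cork read the same as before within camera error. I handed the job in at about 20 s; no verdict came back.

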